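Load a conical bottle into a swing bucket and check that it rocks free

TASK

Take the taller of the two conical bottles out of the yellow rack and lower it, without dropping it, into the tapered seat of the swing bucket until it is fully home, then let go of it. Then, with the bottle loose in the bucket, push its cap sideways across the pivots so that bucket and bottle rock together by about 17 degrees (either way), to check that they swing free, and leave them hanging upright and still. Leave the other bottle in the rack and the spare cap where it lies.

Things in the scene. Friction and masses are not known exactly. Their poses are not given: they have to be found in the camera images.
- bottle_center (a point): Centre (half-way up) of the TALLER conical bottle, upright in the rack; z to its cap. 150 mm tall, round, 0.15-0.3 kg. Heights from the bottom: tip 16 mm across; taper to 56 mm across at 35 mm; straight body to 108 mm; 40 mm neck; blue cap 44 mm across from 124 to 150 mm, so its middle is 62 mm above this point. Take it by the cap from above.
- short_bottle_center (a point): Centre (half-way up) of the SHORTER bottle: same diameters but 110 mm tall; it stands in the rack's other hole and stays there. z up.
- rack: Yellow two-tier rack, fixed, 120 mm (its x) by 200 mm (its y), top 58 mm high; origin at the centre of its underside, z up. Two 61 mm holes at y = +45 and -45 mm; a bottle's tip stands on the lower tier, 8 mm above the table, and comes clear when lifted straight up 60 mm.
- bucket_mouth (a point): Centre of the rim of the aluminium swing bucket, 128 mm above the table, 8 mm above the pivot axis; moves with the bucket. z: the bucket's axis, up; y: along the pivots; x: the way its top rocks. Outside 76 mm, height 100 mm, bore 61 mm over a taper matching the bottle's. With the bottle fully home, the bottle's centre is 11 mm below this point and the cap's middle 51 mm above it.
- stand: Grey fixed stand that carries the bucket; origin at the centre of its underside, below the bucket's axis; x and y as the bucket's. Foot 130 (x) by 156 (y) by 12 mm; two posts 34 mm wide, tops at 136 mm, between 53 and 67 mm from the axis on the +y and -y sides; the x sides are open.
- bucket (a joint): Tilt of the bucket on its pivots, rad: 0 hanging upright, positive when its top leans to its +x; stops at -0.6 and 0.6. Little friction: with the bottle in, 1 to 2 N sideways on the cap tilts it 0.3 rad; as it tilts, the bottle's shoulder on the pushed side rises 8 mm, so push with the fingertips beside the cap only. Let go, it swings back upright and settles in about 2 s.
- spare_cap_center (a point): Spare blue cap lying on the table, loose, 44 mm across, 24 mm tall, this point at its centre. Bystander.

How it is judged:
By the outcome, as a careful person would: the job done as asked, in the order asked, and still so for the second after the job is handed in, with the robot touching nothing.
It also fails if it takes over 54 s, if anything falls off the work surface, if the arm or the gripper's body presses on something with over 40 N, if the wrist force passes 120 N, or if a joint passes its speed limit or range.

ROBOT

A 6-joint arm with a two-finger parallel gripper is mounted at the origin on the work surface. World frame = base frame: x ahead of the robot, y to its left, z up, the work surface at z = 0. Lengths are in m, angles in degrees, forces in N, time in s.
With the tool pointing down it reaches from about 0.35 to 0.95 m from the base axis. Payload 17.4 kg.
Tool frame: the origin (TCP) lies on the centre line of the jaws, within the pads' length; the fingertips stand bot.finger_overhang ahead of it and the grasp point (between the pads) lies 11 mm behind it (bot.finger_overhang is the distance from the TCP to the fingertips, in m); z points along the fingers, x is the direction in which the jaws open and shut, and the axes are right-handed (so a half turn about z gives the same grasp; the last joint's range is limited). The gripper opens to 93 mm and grips with 3 to 60 N. Pads are 15 mm wide; open, the fingers measure 128 mm over their backs; the gripper's body (75 mm by 188 mm) begins 65 mm behind the grasp point.
Start: joints at [-69.03, 6.646, 82.598, -0, 90.757, -2.166], TCP at [0.265, -0.621, 0.227] pointing down, gripper open.
Joint ranges: [-162.19, 162.19], [-47.58, 125.68], [4.15, 143.07], [-65.23, 245.23], [0.69, 171.88], [-170.13, 170.13]. Speed limits (degrees/s): [108.29, 108.29, 127.2, 180, 180, 180].

INTERFACE

Orientations are given as [roll, pitch, yaw] about the fixed x, y, z axes, in that order (R = Rz(yaw) Ry(pitch) Rx(roll)).
In Python, from cell import bot, viewer gives the robot as it stands.
- The arm moves only by the shell command python3 -m crank 'ROWS' [FORCE]. ROWS is JSON, a list of rows, each a list of 3 entries, a list of its own where there are three numbers: the shift along the tool's x, y, z in mm, then the turn about the tool's z in rad, then the opening, from 0 (shut) to 1 (fully open). In form: [[[x, y, z], turn, claw], ...]. A call has 1 to 20 rows; each row is the pose to reach, as a shift and turn from the pose commanded when the call began, along the tool's axes at that moment; what a row does not reach only later rows make up. A row lasts 1/12 s, in which the tool goes at most 41.7 mm and 7.16 degrees, less where a joint would pass 70% of its speed; a pose out of reach is approached as far as the arm can. A call with a gripper value outside its range is refused whole. The fingers move at their own pace and stop on an object; FORCE is the grip in N (left out, the last holds). Time passes only in rows, so rows that repeat a pose let the fingers close. It gives the time, the measured TCP pose, the force and the opening at its end, in the units of the state.
- bot.observe(): the state, without advancing time (a new reading comes with each control period).
- viewer.read_camera(name): name is "side" or "top"; returns a dict with "frame" (384x512x3 uint8, red, green, blue), "intrinsics" (3x3 intrinsics, pixels), "extrinsics" (4x4, takes a point from camera to world coordinates). Camera axes: x right, y up, looking along -z (the intrinsics and any distortion apply to the point x, -y, -z); pixel columns grow to the right and rows downward; lengths in m; the calibration is good to about 2 mm. A picture is of the moment at which its call begins. There is no depth.
- bot.close_job(): hands the job in, once; it reports no verdict.
The state is a dict: "clock": time; "joint_pos": joint angles; "joint_velocities": joint speeds; "joint_torque": joint torques, N m; "position": TCP position; "orientation": TCP orientation; "contact_force": force on the tool from outside, world axes, zero at the start; "wrist_torque": the same for the moment, N m; "finger_gap": finger opening in m.
Only numpy, scipy, OpenCV 4.12 (cv2) and the standard library are available. Lean on these libraries where they do the work, as an engineer would, in place of code of your own. Each camera call takes 0.05 s, during which the arm holds its last target.

## Working session

There is one attempt and no reset: what is moved stays moved. The work goes in short steps, Python scripts to look and compute and a shell command to move; the robot and the scene stay as the last step left them, time stands still between calls to the robot, and variables do not carry over. Pictures are saved under pics/ and viewed, and the job is handed in when it is done.

```bash
mkdir -p pics; ls; python3 - <<'E'
from cell import bot, viewer
import cv2,numpy as np
s=bot.observe();print(s);print(bot.finger_overhang)
for n in("side","top"):
    c=viewer.read_camera(n);print(n,c["intrinsics"],c["extrinsics"],[k for k in c])
    cv2.imwrite(f"pics/{n}0.png",c["frame"][:,:,::-1])
E
```

```text
pics
{'clock': 0.0, 'joint_pos': array([-6.90284563e+01,  6.67288303e+00,  8.26380073e+01,  2.16991234e-04,
        9.07581821e+01, -2.16482015e+00]), 'joint_velocities': array([ 0.00473211,  0.02612747, -0.01616144, -0.01291684,  0.00614457,
        0.00225893]), 'joint_torque': array([ 3.26588197e-03, -7.21259236e+01, -6.22594428e+01,  7.81332864e-02,
        2.38242937e-02, -9.91575939e-05]), 'position': array([ 0.26514553, -0.6205032 ,  0.22589529]), 'orientation': array([-1.79997174e+02,  6.90149988e-02, -6.68636317e+01]), 'contact_force': array([ 0.83671772, -0.17775881,  0.02649171]), 'wrist_torque': array([-0.00905047, -0.02141735,  0.00170129]), 'finger_gap': 0.09300341375657592}
0.008
side [[406.50179137   0.         254.66142601]
 [  0.         406.50179137 188.89522479]
 [  0.           0.           1.        ]] [[-0.83822622  0.43653074 -0.3268298   0.2677732 ]
 [-0.54526458 -0.66218175  0.51400571  0.38873177]
 [ 0.00795857  0.60906178  0.79308285  0.70054323]
 [ 0.          0.          0.          1.        ]] ['frame', 'intrinsics', 'extrinsics']
top [[449.44234875   0.         252.97164067]
 [  0.         449.44234875 192.79690192]
 [  0.           0.           1.        ]] [[-2.03018287e-03  9.99175237e-01 -4.05551890e-02  4.41596291e-01]
 [-9.99997851e-01 -2.04551583e-03 -3.36584844e-04  6.37849474e-03]
 [-4.19263523e-04  4.05544185e-02  9.99177243e-01  1.14824227e+00]
 [ 0.00000000e+00  0.00000000e+00  0.00000000e+00  1.00000000e+00]] ['frame', 'intrinsics', 'extrinsics']
```

View pics/side0.png

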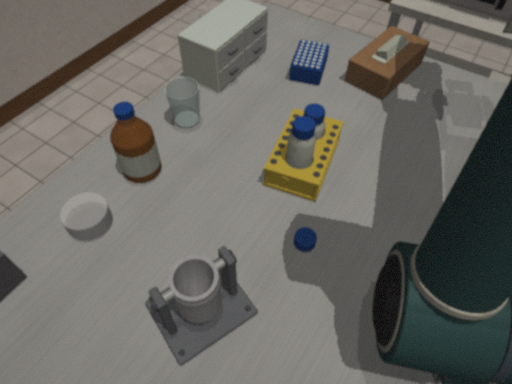

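View pics/top0.png

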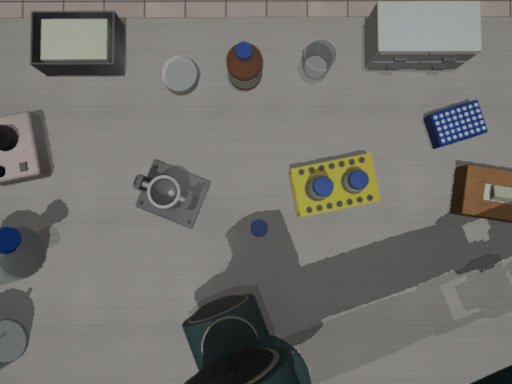

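```bash
python3 - <<'E'
import cv2
t=cv2.imread("pics/top0.png");s=cv2.imread("pics/side0.png")
def crop(im,x,y,w,h,k,n):
    cv2.imwrite(n,cv2.resize(im[y:y+h,x:x+w],None,fx=k,fy=k,interpolation=cv2.INTER_CUBIC))
crop(t,280,140,110,85,7,"pics/c1.png")
crop(t,125,150,100,80,7,"pics/c2.png")
crop(s,255,90,100,120,5,"pics/c3.png")
crop(s,140,240,125,120,5,"pics/c4.png")
E
```

```text
(no output)
```

View pics/c1.png

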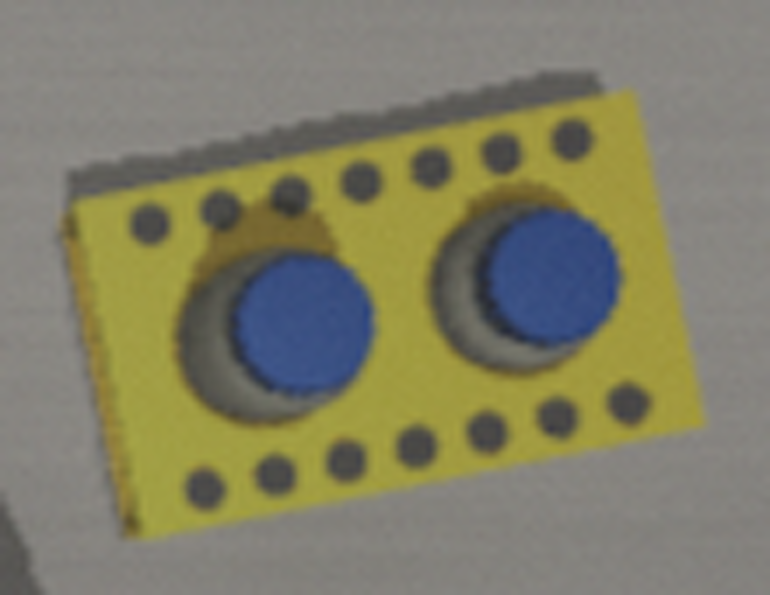

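View pics/c2.png

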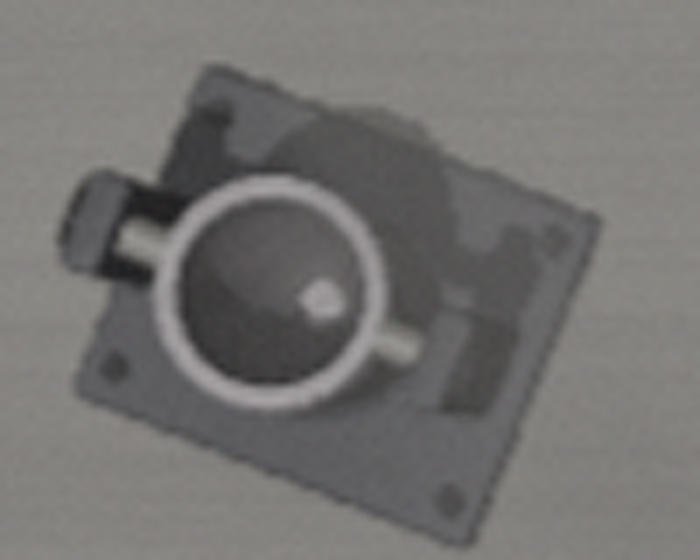

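View pics/c3.png

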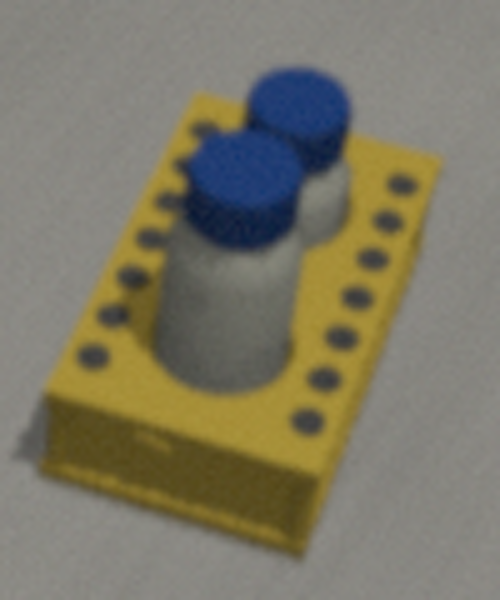

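View pics/c4.png

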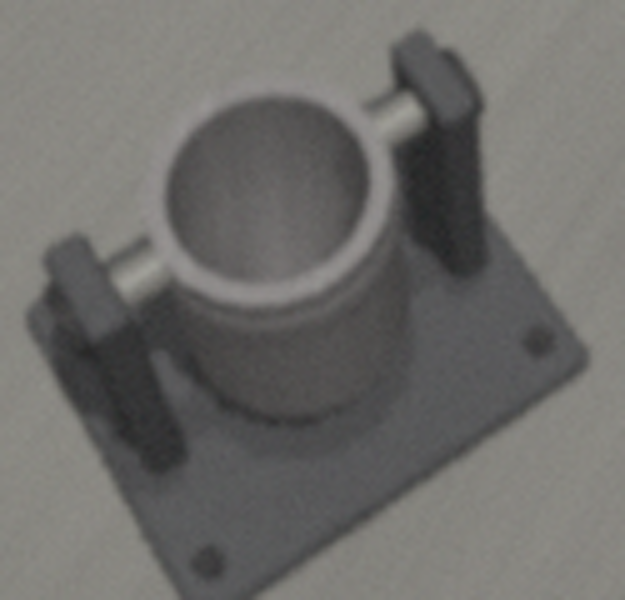

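```bash
cat > h.py <<'E'
import numpy as np
from scipy.optimize import least_squares
CAL={"side":(406.50179137,254.66142601,188.89522479,[[-0.83822622,0.43653074,-0.3268298,0.2677732],[-0.54526458,-0.66218175,0.51400571,0.38873177],[0.00795857,0.60906178,0.79308285,0.70054323]]),
"top":(449.44234875,252.97164067,192.79690192,[[-2.03018287e-03,9.99175237e-01,-4.05551890e-02,4.41596291e-01],[-9.99997851e-01,-2.04551583e-03,-3.36584844e-04,6.37849474e-03],[-4.19263523e-04,4.05544185e-02,9.99177243e-01,1.14824227]])}
def pl(n,u,v,z):
    f,cx,cy,E=CAL[n];E=np.array(E);d=E[:,:3]@[(u-cx)/f,-(v-cy)/f,-1]
    return E[:,3]+d*(z-E[2,3])/d[2]
def pr(n,p):
    f,cx,cy,E=CAL[n];E=np.array(E);c=E[:,:3].T@(np.asarray(p)-E[:,3])
    return np.array([cx-f*c[0]/c[2],cy+f*c[1]/c[2]])
def tri(a,b):
    r=least_squares(lambda p:np.r_[pr("top",p)-a,pr("side",p)-b],[.5,0,.1]);return r.x,r.fun
E
python3 - <<'E'
from h import *
np.set_printoptions(precision=4,suppress=True)
print("cap",pl("top",323.3,186.1,.158),pl("side",304.2,124.4,.158),tri([323.3,186.1],[304.2,124.4]))
print("capR",pl("top",280+553/7,140+276/7,.118),pl("side",255+60,90+97/5,.118))
print("rim",pl("top",163.6,191.7,.128),pl("side",194.8,279,.128),tri([163.6,191.7],[194.8,279]))
F=np.array([pl("top",125+u/7,150+v/7,.012)[:2] for u,v in [(210,65),(600,215),(470,548),(80,390)]])
print("foot",F,F.mean(0)); 
e=(F[0]-F[1])+(F[3]-F[2]);print(np.degrees(np.arctan2(e[1],e[0])));e=(F[0]-F[3])+(F[1]-F[2]);print(np.degrees(np.arctan2(e[1],e[0])))
R=np.array([pl("top",280+u/7,140+v/7,.058)[:2] for u,v in [(75,205),(632,92),(704,425),(135,540)]]);print("rack",R.mean(0))
e=(R[0]-R[1])+(R[3]-R[2]);print(np.degrees(np.arctan2(e[1],e[0])),np.linalg.norm(e)/2)
print("spare",pl("top",259,228,.02))
E
```

```text
cap [ 0.4963 -0.1485  0.158 ] [ 0.4971 -0.146   0.158 ] (array([ 0.4973, -0.1484,  0.1559]), array([-0.1815, -0.4098,  0.3858,  0.0492]))
capR [ 0.5136 -0.2369  0.118 ] [ 0.5169 -0.2385  0.118 ]
rim [0.4859 0.2098 0.128 ] [0.4856 0.2119 0.128 ] (array([0.4866, 0.2108, 0.1247]), array([-0.1506, -0.2284,  0.1819,  0.0161]))
foot [[0.5733 0.2553]
 [0.5186 0.1137]
 [0.3984 0.1604]
 [0.4556 0.3014]] [0.4865 0.2077]
68.37919638218034
-21.30951769149116
rack [ 0.5044 -0.1931]
101.3301962463431 0.19962905090541905
spare [ 0.3991 -0.0082  0.02  ]
```

```bash
cat > to.py <<'E'
import sys,numpy as np
from cell import bot
from scipy.spatial.transform import Rotation as R
np.set_printoptions(precision=4,suppress=True)
s=bot.observe();x,y,z,yaw=map(float,sys.argv[1:5])
M=R.from_euler("xyz",s["orientation"],degrees=True).as_matrix()
print("t",s["clock"],s["position"],s["orientation"],"F",s["contact_force"],"gap",s["finger_gap"])
print("shift mm",1000*M.T@(np.array([x,y,z])-s["position"]),"turn",np.radians((s["orientation"][2]-yaw+90)%180-90))
E
python3 to.py .4963 -.148 .222 -21.4
```

```text
t 0.1 [ 0.2652 -0.6205  0.226 ] [-179.9977    0.0596  -66.8609] F [0.0658 0.305  0.2824] gap 0.0933785444300747
shift mm [-343.7014 -398.2224    4.3596] turn -0.7934424024212189
```

```bash
python3 -m crank '[[[-7,-8,0],-0.04,1],[[-21,-24,0],-0.12,1],[[-42,-48,0],-0.2,1],[[-65,-75,0],-0.28,1],[[-88,-102,1],-0.36,1],[[-111,-129,1],-0.44,1],[[-134,-156,1],-0.52,1],[[-157,-183,2],-0.6,1],[[-180,-209,2],-0.68,1],[[-203,-235,2],-0.76,1],[[-226,-261,3],-0.793,1],[[-249,-288,3],-0.793,1],[[-272,-315,3],-0.793,1],[[-295,-341,4],-0.793,1],[[-313,-362,4],-0.793,1],[[-327,-378,4],-0.793,1],[[-336,-389,4],-0.793,1],[[-341,-395,4],-0.793,1],[[-343,-398,4],-0.793,1],[[-344,-398,4],-0.793,1]]' 25
python3 - <<'E'
from cell import viewer
import cv2
for n,(x,y,w,h) in(("top",(270,120,130,100)),("side",(235,50,140,160))):
    c=viewer.read_camera(n)["frame"][:,:,::-1]
    cv2.imwrite(f"pics/{n}1.png",cv2.resize(c[y:y+h,x:x+w],None,fx=4,fy=4,interpolation=cv2.INTER_CUBIC))
E
python3 to.py .4963 -.148 .137 -21.4
```

```text
clock: 1.77
position: [0.4961, -0.1479, 0.2224]
orientation: [180.0, 0.0, -21.4]
contact_force: [-0.9, -0.6, -0.2]
finger_gap: 0.0928
t 1.8667 [ 0.4958 -0.1485  0.2225] [179.9925   0.0128 -21.4539] F [0.2736 1.1443 0.2299] gap 0.09314679130005059
shift mm [ 0.3348 -0.6762 85.5365] turn -0.0009402255796222451
```

View pics/top1.png

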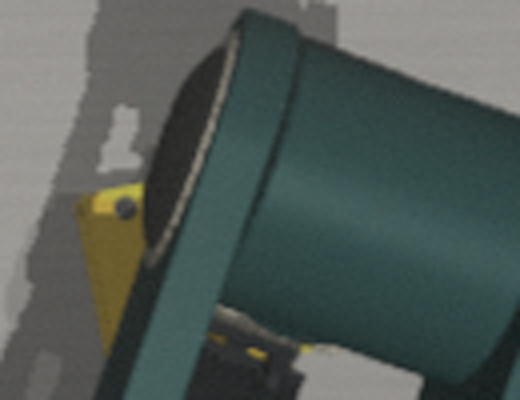

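View pics/side1.png

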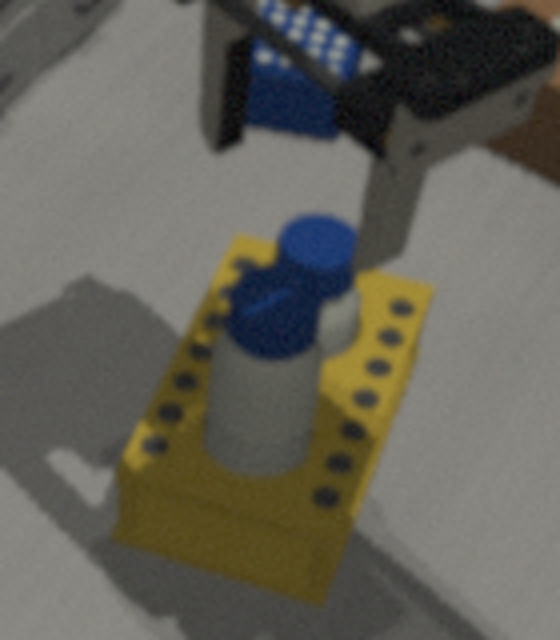

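The arm blocks the top view. The side view shows open fingers at crop (222,145) and (385,255), above the tall bottle's cap at (272,312), as computed. Next I descend and grip.

```bash
python3 -m crank '[[[0,0,5],0,1],[[0,0,14],0,1],[[0,0,26],0,1],[[0,0,40],0,1],[[0,0,53],0,1],[[0,0,64],0,1],[[0,0,73],0,1],[[0,0,80],0,1],[[0,0,84],0,1],[[0,0,85],0,1],[[0,0,85],0,0.8],[[0,0,85],0,0.6],[[0,0,85],0,0.5],[[0,0,85],0,0.3],[[0,0,85],0,0.3],[[0,0,85],0,0.3],[[0,0,85],0,0.3],[[0,0,85],0,0.3],[[0,0,85],0,0.3]]' 25
python3 - <<'E'
from cell import viewer
import cv2
for n,(x,y,w,h) in(("side",(235,50,140,160)),):
    c=viewer.read_camera(n)["frame"][:,:,::-1]
    cv2.imwrite(f"pics/{n}2.png",cv2.resize(c[y:y+h,x:x+w],None,fx=3,fy=3,interpolation=cv2.INTER_CUBIC))
E
python3 to.py .4963 -.148 .217 -21.4
```

```text
clock: 3.45
position: [0.4961, -0.148, 0.1377]
orientation: [180.0, -0.0, -21.4]
contact_force: [1.0, -0.2, 0.2]
finger_gap: 0.0437
t 3.5 [ 0.4961 -0.148   0.1377] [179.9984  -0.0166 -21.4269] F [ 0.7442 -0.9107  0.3827] gap 0.04368381346196857
shift mm [  0.1827  -0.1044 -79.2758] turn -0.0004695962505960342
```

View pics/side2.png

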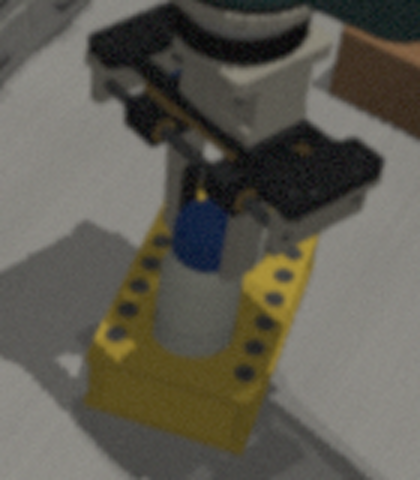

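```bash
python3 -m crank '[[[0,0,-2],0,0.3],[[0,0,-6],0,0.3],[[0,0,-12],0,0.3],[[0,0,-20],0,0.3],[[0,0,-28],0,0.3],[[0,0,-36],0,0.3],[[0,0,-45],0,0.3],[[0,0,-55],0,0.3],[[0,0,-66],0,0.3],[[0,0,-77],0,0.3],[[0,0,-88],0,0.3],[[0,0,-99],0,0.3],[[0,0,-110],0,0.3],[[0,0,-121],0,0.3],[[0,0,-132],0,0.3],[[0,0,-141],0,0.3],[[0,0,-148],0,0.3],[[0,0,-153],0,0.3],[[0,0,-155],0,0.3],[[0,0,-155],0,0.3]]'
python3 - <<'E'
from cell import viewer
import cv2
c=viewer.read_camera("side")["frame"][:,:,::-1]
cv2.imwrite(f"pics/side3.png",cv2.resize(c[0:230,200:400],None,fx=2.5,fy=2.5,interpolation=cv2.INTER_CUBIC))
E
python3 to.py .4865 .2095 .2925 -21.4
```

```text
clock: 5.17
position: [0.4961, -0.148, 0.2929]
orientation: [-180.0, -0.0, -21.4]
contact_force: [-0.2, 0.2, -2.1]
finger_gap: 0.0442
t 5.2167 [ 0.496  -0.148   0.2924] [179.9999   0.014  -21.4265] F [ 0.2718 -0.4372 -2.9573] gap 0.04369235136045839
shift mm [-139.4741 -329.3047   -0.0318] turn -0.00046245560455256975
```

View pics/side3.png

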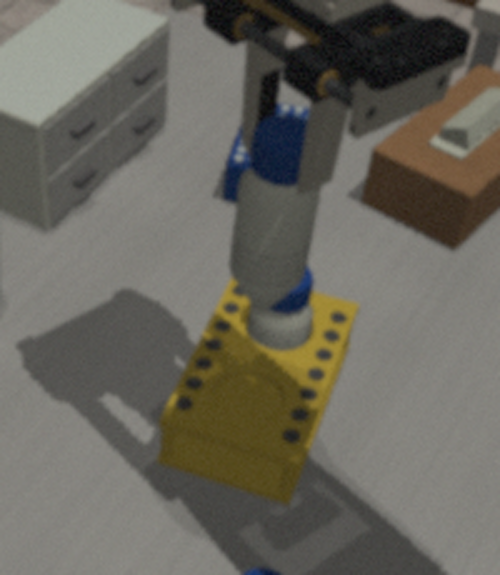

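The bottle hangs upright in the grip, its cap at crop (280,145). The short bottle is still in its hole. Next I carry it across to above the bucket.

```bash
python3 -m crank '[[[-2,-4,0],0,0.3],[[-6,-14,0],0,0.3],[[-13,-30,0],0,0.3],[[-21,-50,0],0,0.3],[[-30,-71,0],0,0.3],[[-39,-92,0],0,0.3],[[-48,-113,0],0,0.3],[[-57,-134,0],0,0.3],[[-66,-155,0],0,0.3],[[-75,-176,0],0,0.3],[[-84,-197,0],0,0.3],[[-93,-218,0],0,0.3],[[-102,-239,0],0,0.3],[[-111,-260,0],0,0.3],[[-119,-281,0],0,0.3],[[-127,-300,0],0,0.3],[[-133,-315,0],0,0.3],[[-137,-325,0],0,0.3],[[-139,-329,0],0,0.3],[[-140,-330,0],0,0.3]]'
python3 - <<'E'
from cell import viewer
import cv2
c=viewer.read_camera("side")["frame"][:,:,::-1]
cv2.imwrite(f"pics/side4.png",cv2.resize(c[140:370,110:310],None,fx=2.5,fy=2.5,interpolation=cv2.INTER_CUBIC))
c=viewer.read_camera("top")["frame"][:,:,::-1]
cv2.imwrite(f"pics/top4.png",c)
E
python3 to.py .486 .2098 .2925 -21.4
```

```text
clock: 6.88
position: [0.4859, 0.211, 0.2924]
orientation: [180.0, 0.0, -21.4]
contact_force: [0.3, -0.2, -2.9]
finger_gap: 0.0437
t 6.9833 [0.4861 0.2101 0.2926] [179.9879   0.0014 -21.426 ] F [ 0.5398 -0.3441 -1.8919] gap 0.043866189364361416
shift mm [-0.0072  0.3274  0.1054] turn -0.0004541042876224621
```

View pics/side4.png

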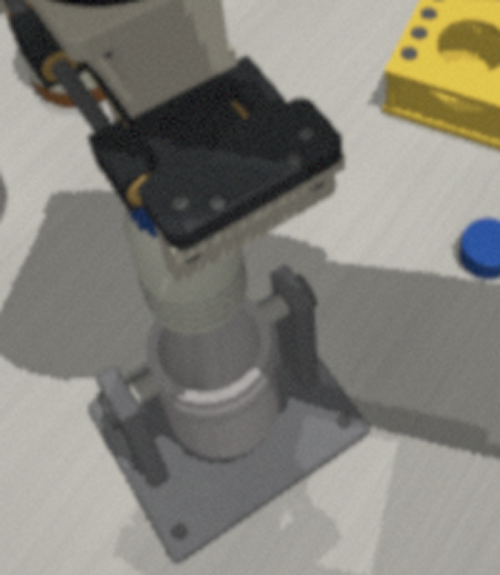

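View pics/top4.png

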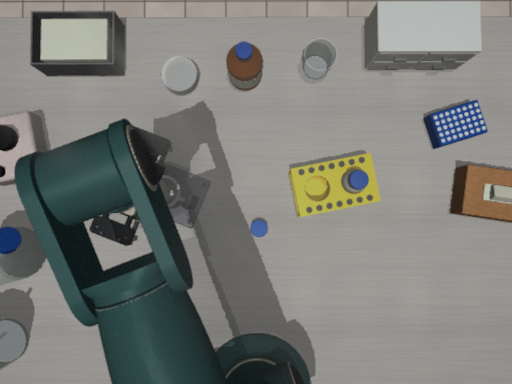

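```bash
python3 - <<'E'
from h import *
f=lambda p:((pr("side",p)-[110,140])*2.5).round(1)
for z in(.163,.198,.235): print(z,f([.486,.2098,z]))
print("rim",f([.486,.2098,.128]))
a=np.radians(np.arange(0,360,5))
P=np.array([f([.486+.028*np.cos(t),.2098+.028*np.sin(t),.198]) for t in a]);print(P.min(0),P.max(0))
P=np.array([f([.486+.038*np.cos(t),.2098+.038*np.sin(t),.128]) for t in a]);print(P.min(0),P.max(0))
E
python3 - <<'E'
import cv2
c=cv2.imread("pics/side4.png")[200:480,80:340]
cv2.imwrite("pics/side4b.png",cv2.resize(c,None,fx=2.1,fy=2.1,interpolation=cv2.INTER_CUBIC))
E
```

```text
0.163 [207.2 318.1]
0.198 [200.  289.2]
0.235 [191.7 255.4]
rim [213.6 344.4]
[148.9 245.4] [250.8 335.9]
[150.5 288.6] [276.3 404.6]
```

View pics/side4b.png

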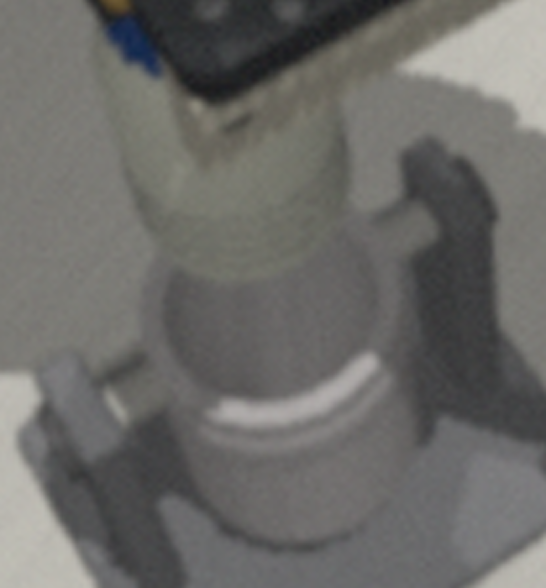

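```bash
python3 -m crank '[[[0,0.5,2],0,0.3],[[0,0.5,6],0,0.3],[[-0.5,0.5,12],0,0.3],[[-0.5,0.5,20],0,0.3],[[-0.5,0.5,28],0,0.3],[[-0.5,0.5,35],0,0.3],[[-0.5,0.5,42],0,0.3],[[-0.5,0.5,49],0,0.3],[[-0.5,0.5,55],0,0.3],[[-0.5,0.5,60],0,0.3],[[-0.5,0.5,64],0,0.3],[[-0.5,0.5,68],0,0.3],[[-0.5,0.5,72],0,0.3],[[-0.5,0.5,76],0,0.3],[[-0.5,0.5,80],0,0.3],[[-0.5,0.5,84],0,0.3],[[-0.5,0.5,88],0,0.3],[[-0.5,0.5,92],0,0.3],[[-0.5,0.5,95],0,0.3],[[-0.5,0.5,95],0,0.3]]'
python3 - <<'E'
from cell import viewer
import cv2
c=viewer.read_camera("side")["frame"][:,:,::-1]
cv2.imwrite(f"pics/side5.png",cv2.resize(c[190:370,110:290],None,fx=3,fy=3,interpolation=cv2.INTER_CUBIC))
E
python3 to.py .486 .2098 .172 -21.4
```

```text
clock: 8.65
position: [0.4854, 0.21, 0.1969]
orientation: [180.0, 0.0, -21.4]
contact_force: [-1.3, 0.1, -2.3]
finger_gap: 0.0437
t 8.7 [0.4855 0.21   0.1973] [179.9792   0.0219 -21.4302] F [ 0.517   0.1611 -3.1177] gap 0.043425356983172715
shift mm [ 0.5282 -0.0034 25.2947] turn -0.0005264890645985919
```

View pics/side5.png

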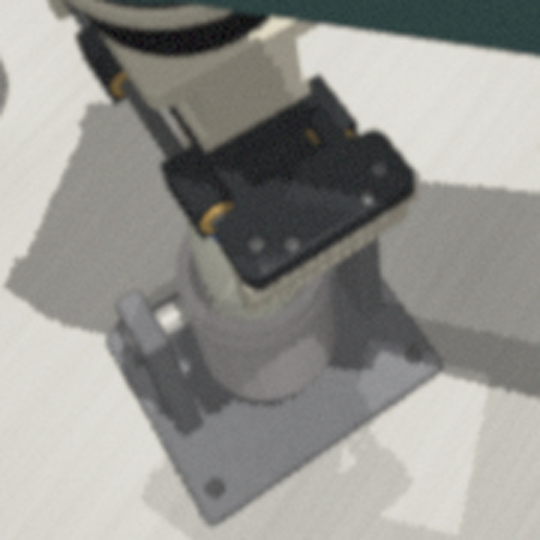

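The bottle is entering the bore with no side force. Next comes the last stretch.

```bash
python3 -m crank '[[[0,0,3],0,0.3],[[0,0,6],0,0.3],[[0,0,9],0,0.3],[[0,0,12],0,0.3],[[0,0,15],0,0.3],[[0,0,17],0,0.3],[[0,0,19],0,0.3],[[0,0,20],0,0.3],[[0,0,21],0,0.3],[[0,0,22],0,0.3],[[0,0,22],0,0.3],[[0,0,22],0,0.3]]'
python3 -m crank '[[[0,0,0.5],0,0.3],[[0,0,1],0,0.3],[[0,0,1.5],0,0.3],[[0,0,1.5],0,0.3]]'

```

```text
clock: 9.7
position: [0.4857, 0.2101, 0.1757]
orientation: [-180.0, -0.0, -21.4]
contact_force: [-0.1, -0.2, -2.6]
finger_gap: 0.0437
clock: 10.03
position: [0.4857, 0.2101, 0.1742]
orientation: [-180.0, -0.0, -21.4]
contact_force: [0.9, 0.9, -1.4]
finger_gap: 0.0436
```

```bash
python3 -m crank '[[[0,0,0.5],0,0.3],[[0,0,1],0,0.3],[[0,0,1],0,0.3]]'
python3 -m crank '[[[0,0,0.5],0,0.3],[[0,0,1],0,0.3],[[0,0,1],0,0.3]]'
python3 -m crank '[[[0,0,0.5],0,0.3],[[0,0,1],0,0.3],[[0,0,1],0,0.3]]'

```

```text
clock: 10.28
position: [0.4858, 0.2101, 0.1733]
orientation: [-180.0, -0.0, -21.4]
contact_force: [1.4, 0.7, 1.3]
finger_gap: 0.0437
clock: 10.53
position: [0.4859, 0.2101, 0.1725]
orientation: [-180.0, -0.0, -21.4]
contact_force: [2.2, 1.1, 3.4]
finger_gap: 0.0435
clock: 10.78
position: [0.4862, 0.2103, 0.1721]
orientation: [-179.9, -0.1, -21.4]
contact_force: [4.1, 2.2, 7.7]
finger_gap: 0.0437
```

Seat contact at TCP z 0.172, as predicted, with a small side force. I'll ease sideways toward that force and press a little more.

```bash
python3 -m crank '[[[0.4,-0.5,0],0,0.3],[[0.7,-1,0],0,0.3],[[0.7,-1,0],0,0.3]]'
python3 -m crank '[[[0,0,0.5],0,0.3],[[0,0,0.5],0,0.3]]'

```

```text
clock: 11.03
position: [0.4869, 0.2109, 0.1718]
orientation: [-180.0, -0.0, -21.4]
contact_force: [0.8, 1.7, 7.5]
finger_gap: 0.0435
clock: 11.2
position: [0.487, 0.211, 0.1718]
orientation: [-179.9, -0.1, -21.4]
contact_force: [1.2, 2.1, 10.2]
finger_gap: 0.0438
```

```bash
python3 -m crank '[[[0,0,0],0,0.5],[[0,0,0],0,0.6],[[0,0,0],0,0.8],[[0,0,0],0,1],[[0,0,0],0,1],[[0,0,0],0,1],[[0,0,0],0,1],[[0,0,0],0,1],[[0,0,0],0,1]]'
python3 - <<'E'
from cell import viewer
import cv2
c=viewer.read_camera("side")["frame"][:,:,::-1]
cv2.imwrite(f"pics/side6.png",cv2.resize(c[190:370,110:290],None,fx=3,fy=3,interpolation=cv2.INTER_CUBIC))
E
python3 to.py .487 .211 .172 -21.4
```

```text
clock: 11.95
position: [0.4867, 0.2107, 0.1706]
orientation: [180.0, -0.0, -21.4]
contact_force: [0.3, -0.2, -0.5]
finger_gap: 0.0917
t 12.0 [0.4866 0.2107 0.1706] [179.9986   0.0011 -21.4274] F [-0.2484 -0.716  -0.1523] gap 0.09245218976777221
shift mm [ 0.2353 -0.3968 -1.3568] turn -0.00047806586572729824
```

View pics/side6.png

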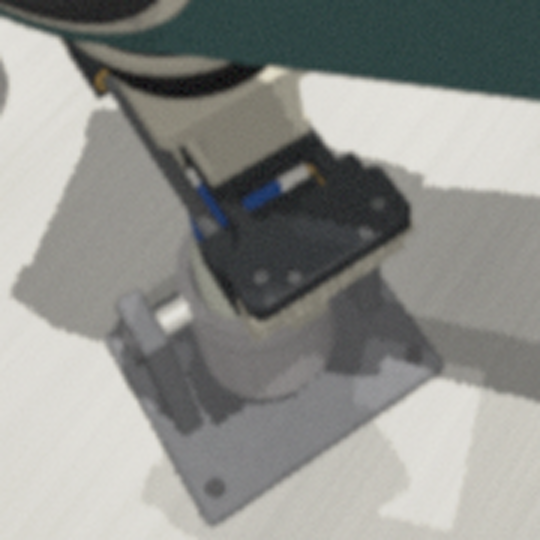

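```bash
python3 -m crank '[[[0,0,-4],0,1],[[0,0,-14],0,1],[[0,0,-28],0,1],[[0,0,-44],0,1],[[0,0,-60],0,1],[[0,0,-74],0,1],[[0,4,-84],0,1],[[0,14,-90],0,1],[[0,30,-92],0,1],[[0,50,-92],0,1],[[0,72,-92],0,1],[[0,94,-92],0,1],[[0,116,-92],0,1],[[0,138,-92],0,1],[[0,160,-92],0,1],[[0,178,-92],0,1],[[0,190,-92],0,1],[[0,197,-92],0,1],[[0,200,-92],0,1],[[0,200,-92],0,1]]'
python3 - <<'E'
from cell import viewer
import cv2
for n,(x,y) in (("side",(120,210)),("top",(100,130))):
    c=viewer.read_camera(n)["frame"][:,:,::-1]
    cv2.imwrite(f"pics/{n}7.png",cv2.resize(c[y:y+150,x:x+150],None,fx=4,fy=4,interpolation=cv2.INTER_CUBIC))
E
python3 - <<'E'
from h import *
for n,o in (("side",(120,210)),("top",(100,130))):
    for z in(.192,.166,.128):
        a=np.radians(np.arange(0,360,5));r=.038 if z==.128 else .022
        P=np.array([(pr(n,[.4862+r*np.cos(t),.2102+r*np.sin(t),z])-o)*4 for t in a]);print(n,z,P.min(0).round(),P.max(0).round())
E
python3 to.py .487 .211 .172 -21.4
```

```text
clock: 13.67
position: [0.4134, 0.0241, 0.2627]
orientation: [-180.0, -0.0, -21.5]
contact_force: [0.3, 0.3, 0.3]
finger_gap: 0.0931
side 0.192 [217. 136.] [344. 250.]
side 0.166 [228. 172.] [350. 282.]
side 0.128 [200. 182.] [401. 368.]
top 0.192 [188. 200.] [271. 282.]
top 0.166 [200. 203.] [280. 284.]
top 0.128 [187. 180.] [321. 313.]
t 13.7667 [0.4136 0.0248 0.2626] [-179.9939    0.0101  -21.4188] F [-0.0575 -0.2092  0.1951] gap 0.09316402284068521
shift mm [   0.317  -200.1023   90.6124] turn -0.0003288035975759352
```

View pics/side7.png

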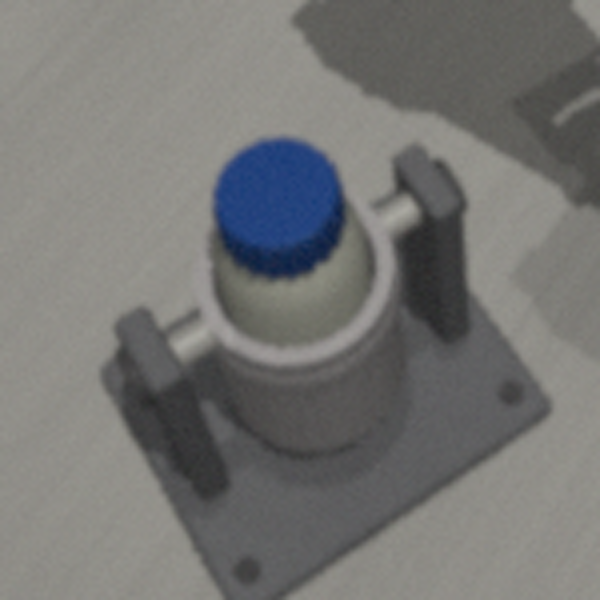

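View pics/top7.png

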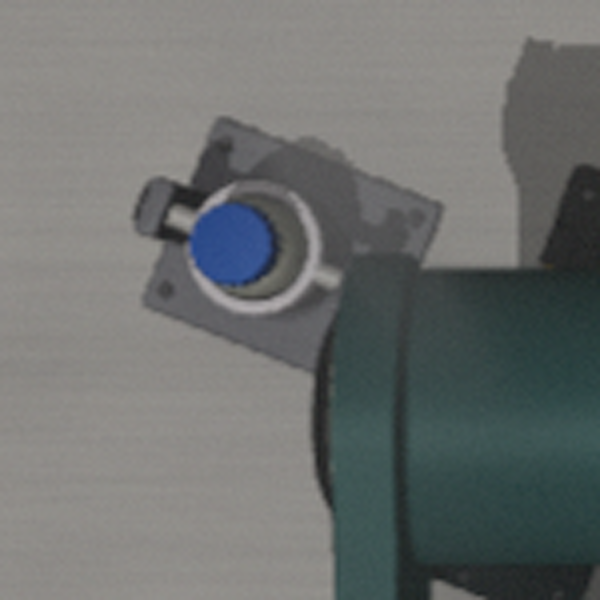

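Side view: the cap spans columns 213–343 with its top at row 137, against a prediction for fully home of 217–344 and row 136. Top view: cap 189–275, rim 187–321, again as predicted. The bottle is home and upright. Next I bring the open fingers back down either side of the cap.

```bash
python3 -m crank '[[[0,-4,0],0,1],[[0,-14,0],0,1],[[0,-30,0],0,1],[[0,-52,0],0,1],[[0,-76,0],0,1],[[0,-100,0],0,1],[[0,-124,0],0,1],[[0,-148,0],0,1],[[0,-170,0],0,1],[[0,-187,0],0,1],[[0,-196,2],0,1],[[0,-200,8],0,1],[[0,-200,20],0,1],[[0,-200,36],0,1],[[0,-200,52],0,1],[[0,-200,66],0,1],[[0,-200,77],0,1],[[0,-200,84],0,1],[[0,-200,87.5],0,1],[[0,-200,88],0,1]]'
python3 to.py .4862 .2102 .174 -21.4
```

```text
clock: 15.43
position: [0.4865, 0.2105, 0.1742]
orientation: [180.0, 0.0, -21.4]
contact_force: [-0.2, -0.9, 0.0]
finger_gap: 0.0928
t 15.4333 [0.4865 0.2105 0.1742] [179.9806   0.0205 -21.4412] F [-0.2462 -0.8667  0.0014] gap 0.09279846921192789
shift mm [-0.1948  0.4163  0.1626] turn -0.0007189349237378604
```

```bash
python3 -m crank '[[[3,0,0],0,1],[[8,0,0],0,1],[[13,0,0],0,1],[[17,0,0],0,1],[[20,0,0],0,1],[[22,0,0],0,1],[[23,0,0],0,1],[[24,0,0],0,1],[[25,0,0],0,1],[[26,0,0],0,1],[[27,0,0],0,1],[[28,0,0],0,1],[[29,0,0],0,1],[[30,0,0],0,1],[[31,0,0],0,1],[[32,0,0],0,1],[[33,0,0],0,1],[[34,0,0],0,1],[[35,0,0],0,1],[[36,0,0],0,1]]'
python3 - <<'E'
from cell import viewer
import cv2
c=viewer.read_camera("side")["frame"][:,:,::-1]
cv2.imwrite(f"pics/side8.png",cv2.resize(c[210:360,120:270],None,fx=4,fy=4,interpolation=cv2.INTER_CUBIC))
c=viewer.read_camera("top")["frame"][:,:,::-1]
cv2.imwrite(f"pics/top8.png",cv2.resize(c[130:280,100:250],None,fx=4,fy=4,interpolation=cv2.INTER_CUBIC))
E
```

```text
clock: 17.1
position: [0.5202, 0.1975, 0.1746]
orientation: [180.0, 0.0, -21.4]
contact_force: [-0.8, 1.1, 0.5]
finger_gap: 0.0929
```

View pics/side8.png

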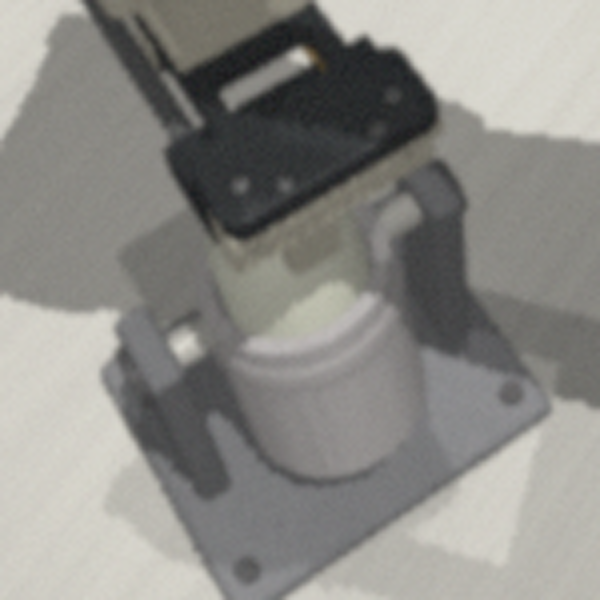

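View pics/top8.png

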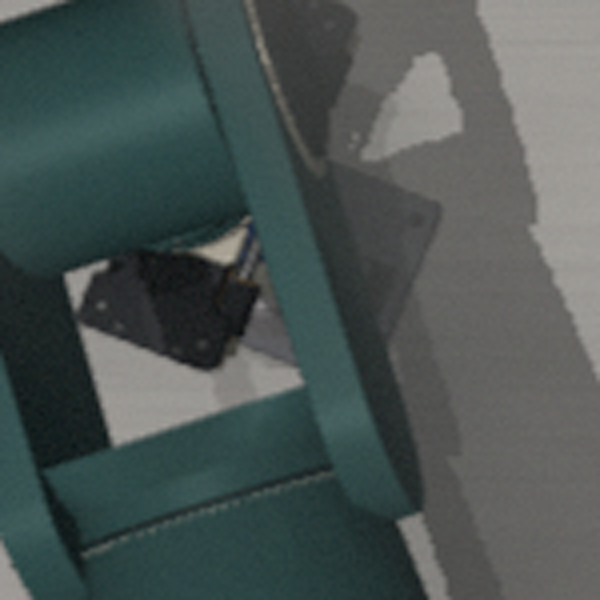

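```bash
python3 - <<'E'
from h import *
A=np.radians(-21.4);ex=np.array([np.cos(A),np.sin(A),0]);ey=np.array([-np.sin(A),np.cos(A),0])
O=np.array([.4862,.2102,.120]);a=np.radians(np.arange(0,360,4))
# ends of rim/bottom at -x side (facing camera) and extremes
for th in(0,.2,.25,.3,.35):
    out=[]
    for h,r in((.008,.038),(-.092,.038)):
        P=[]
        for t in a:
            x=r*np.cos(t);P.append((pr("side",O+ex*(x*np.cos(th)+h*np.sin(th))+ey*r*np.sin(t)+np.array([0,0,h*np.cos(th)-x*np.sin(th)]))-[120,210])*4)
        P=np.array(P);i=P[:,1].argmax();out+= [P[i].round(),P[:,0].min().round(),P[:,0].max().round()]
    print(th,out)
E
python3 - <<'E'
import cv2
for k in(7,8):
    c=cv2.imread(f"pics/side{k}.png")[230:520,180:460]
    cv2.imwrite(f"pics/side{k}b.png",cv2.resize(c,None,fx=2,fy=2))
E
```

```text
0 [array([291., 368.]), np.float64(200.0), np.float64(401.0), array([318., 462.]), np.float64(237.0), np.float64(415.0)]
0.2 [array([279., 357.]), np.float64(200.0), np.float64(398.0), array([332., 491.]), np.float64(259.0), np.float64(437.0)]
0.25 [array([277., 354.]), np.float64(200.0), np.float64(397.0), array([337., 497.]), np.float64(264.0), np.float64(443.0)]
0.3 [array([276., 351.]), np.float64(200.0), np.float64(396.0), array([341., 503.]), np.float64(270.0), np.float64(448.0)]
0.35 [array([267., 348.]), np.float64(200.0), np.float64(394.0), array([346., 509.]), np.float64(275.0), np.float64(453.0)]
```

View pics/side8b.png

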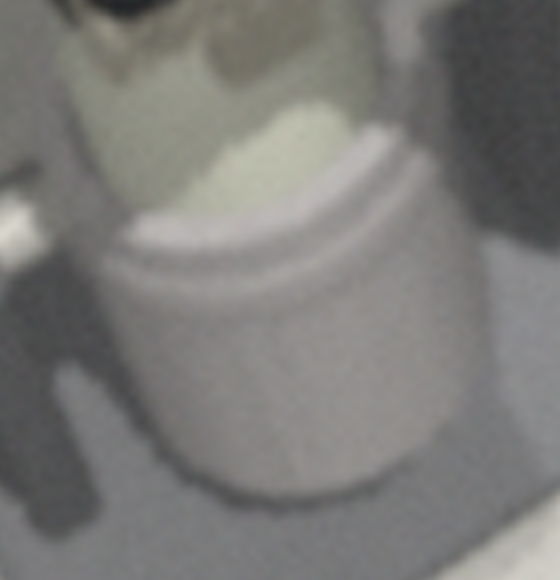

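View pics/side7b.png

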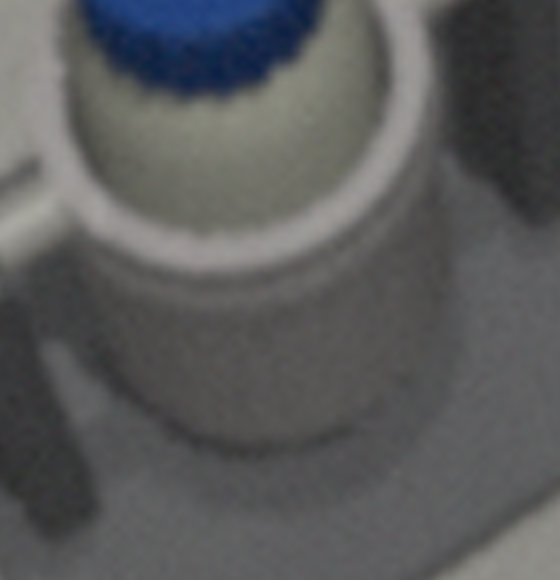

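The bucket is leaning, by about 10–11° from the change in its outline and about 14° from the finger position. I'll push 4.5 mm further and measure again.

```bash
python3 -m crank '[[[1,0,0],0,1],[[2,0,0],0,1],[[3,0,0],0,1],[[4,0,0],0,1],[[4.5,0,0],0,1],[[4.5,0,0],0,1],[[4.5,0,0],0,1]]'
python3 - <<'E'
from cell import viewer
import cv2
c=viewer.read_camera("side")["frame"][:,:,::-1]
c=cv2.resize(c[210:360,120:270],None,fx=4,fy=4,interpolation=cv2.INTER_CUBIC)
cv2.imwrite("pics/side9.png",c)
cv2.imwrite("pics/side9b.png",cv2.resize(c[230:520,180:460],None,fx=2,fy=2))
E
```

```text
clock: 17.78
position: [0.5244, 0.1959, 0.1746]
orientation: [180.0, 0.0, -21.4]
contact_force: [-0.4, 1.0, -0.0]
finger_gap: 0.093
```

View pics/side9b.png

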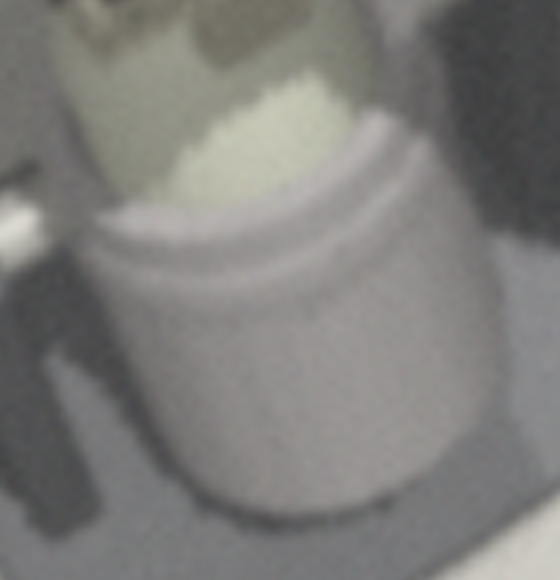

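```bash
python3 - <<'E'
from h import *
import cv2
A=np.radians(-21.4);ex=np.array([np.cos(A),np.sin(A),0]);ey=np.array([-np.sin(A),np.cos(A),0])
O=np.array([.4862,.2102,.120]);a=np.radians(np.arange(0,361,4))
def ring(th,h,r,off=(-3,-3)):
    P=[]
    for t in a:
        x=r*np.cos(t);P.append((pr("side",O+ex*(x*np.cos(th)+h*np.sin(th))+ey*r*np.sin(t)+np.array([0,0,h*np.cos(th)-x*np.sin(th)]))-[120,210])*4+off)
    return ((np.array(P)-[150,120])*2).astype(int)
def draw(f,ths):
    im=cv2.imread(f)[120:410+110,150:460];im=cv2.resize(im,None,fx=2,fy=2)
    for th,c in ths:
        for h,r in((.008,.038),(.008,.0305),(-.092,.035)):
            cv2.polylines(im,[ring(th,h,r)],False,c,1)
    return im[:800,:620]
o=np.hstack([draw("pics/side7.png",[(0,(0,0,255))]),draw("pics/side9.png",[(.24,(0,255,0)),(.32,(0,0,255))])])
print(o.shape);cv2.imwrite("pics/ov.png",cv2.resize(o,None,fx=800/o.shape[1],fy=800/o.shape[1],interpolation=cv2.INTER_AREA))
E
```

```text
(800, 1240, 3)
```

View pics/ov.png

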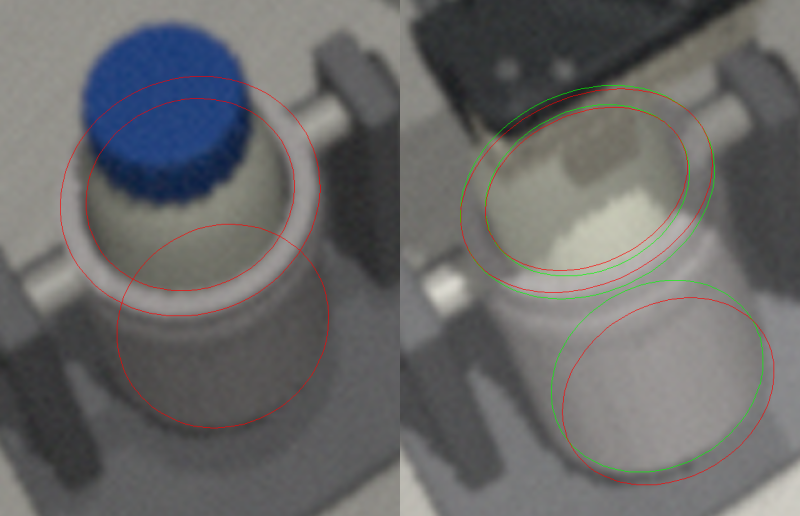

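The overlay puts the tilt between the 0.24 and 0.32 rad outlines, at about 0.27. I'll add 1.5 mm, then ease back under control.

```bash
python3 -m crank '[[[0.8,0,0],0,1],[[1.5,0,0],0,1],[[1.5,0,0],0,1],[[1.5,0,0],0,1]]'
python3 - <<'E'
from cell import viewer
import cv2
c=viewer.read_camera("side")["frame"][:,:,::-1]
c=cv2.resize(c[210:360,120:270],None,fx=4,fy=4,interpolation=cv2.INTER_CUBIC)
cv2.imwrite("pics/side10.png",c)
from h import *
A=np.radians(-21.4);ex=np.array([np.cos(A),np.sin(A),0]);ey=np.array([-np.sin(A),np.cos(A),0])
O=np.array([.4862,.2102,.120]);a=np.radians(np.arange(0,361,4))
im=cv2.resize(c[200:520,180:460],None,fx=2.4,fy=2.4)[:590]
for th,col in((.27,(0,255,0)),(.32,(0,0,255))):
  for h,r in((.008,.038),(.008,.0305),(-.092,.0355)):
    P=[]
    for t in a:
        x=r*np.cos(t);P.append((pr("side",O+ex*(x*np.cos(th)+h*np.sin(th))+ey*r*np.sin(t)+np.array([0,0,h*np.cos(th)-x*np.sin(th)]))-[120,210])*4+(-3,-3))
    cv2.polylines(im,[((np.array(P)-[180,200])*2.4).astype(int)],False,col,1)
cv2.imwrite("pics/ov2.png",im)
E
```

```text
clock: 18.17
position: [0.5258, 0.1954, 0.1746]
orientation: [180.0, 0.0, -21.4]
contact_force: [-1.3, 1.7, 0.5]
finger_gap: 0.0934
```

View pics/ov2.png

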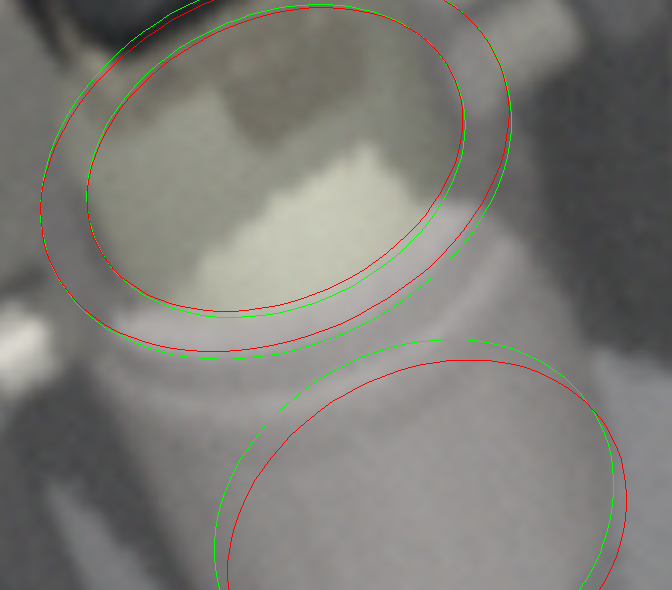

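The rim lip matches the 0.30–0.32 rad outline, about 17–18°. Now I ease back slowly so the bucket follows the finger to upright.

```bash
python3 -m crank '[[[-1,0,0],0,1],[[-2,0,0],0,1],[[-3.2,0,0],0,1],[[-4.4,0,0],0,1],[[-5.6,0,0],0,1],[[-6.8,0,0],0,1],[[-8,0,0],0,1],[[-9.2,0,0],0,1],[[-10.4,0,0],0,1],[[-11.6,0,0],0,1],[[-12.8,0,0],0,1],[[-14,0,0],0,1],[[-15,0,0],0,1],[[-16,0,0],0,1],[[-17,0,0],0,1],[[-18,0,0],0,1],[[-19,0,0],0,1],[[-20,0,0],0,1],[[-22,0,0],0,1],[[-24,0,0],0,1]]'
python3 -m crank '[[[-2,0,0],0,1],[[-5,0,0],0,1],[[-9,0,0],0,1],[[-13,0,0],0,1],[[-16,0,0],0,1],[[-18,0,0],0,1],[[-18,0,0],0,1],[[-18,0,0],0,1],[[-18,0,0],0,1],[[-18,0,0],0,1],[[-18,0,0],0,1],[[-18,0,0],0,1]]'
python3 to.py .4862 .2102 .174 -21.4
```

```text
clock: 19.88
position: [0.5032, 0.2042, 0.1746]
orientation: [180.0, 0.0, -21.4]
contact_force: [0.8, -0.4, -0.5]
finger_gap: 0.0929
clock: 20.88
position: [0.4867, 0.2107, 0.1746]
orientation: [180.0, 0.0, -21.4]
contact_force: [-0.1, 0.1, 0.7]
finger_gap: 0.093
t 20.8833 [0.4867 0.2107 0.1746] [179.9953   0.0063 -21.4336] F [-0.0816  0.1279  0.6903] gap 0.09302440969066557
shift mm [-0.309   0.6209  0.6161] turn -0.0005864987099351416
```

Next I lift straight up, retreat and wait.

```bash
python3 -m crank '[[[0,0,-4],0,1],[[0,0,-14],0,1],[[0,0,-28],0,1],[[0,0,-44],0,1],[[0,0,-60],0,1],[[0,0,-74],0,1],[[0,4,-84],0,1],[[0,14,-90],0,1],[[0,30,-92],0,1],[[0,50,-92],0,1],[[0,72,-92],0,1],[[0,94,-92],0,1],[[0,116,-92],0,1],[[0,138,-92],0,1],[[0,160,-92],0,1],[[0,178,-92],0,1],[[0,190,-92],0,1],[[0,197,-92],0,1],[[0,200,-92],0,1],[[0,200,-92],0,1]]'
python3 -m crank '[[[0,0,0],0,1],[[0,0,0],0,1],[[0,0,0],0,1],[[0,0,0],0,1],[[0,0,0],0,1],[[0,0,0],0,1],[[0,0,0],0,1],[[0,0,0],0,1],[[0,0,0],0,1],[[0,0,0],0,1],[[0,0,0],0,1],[[0,0,0],0,1]]'
python3 - <<'E'
from cell import viewer
import cv2,numpy as np
f=[]
for k in range(6):
    f.append(viewer.read_camera("side")["frame"])
print([float(np.abs(f[i][210:360,120:270].astype(float)-f[0][210:360,120:270]).mean()) for i in range(1,6)])
c=f[-1][:,:,::-1]
a=cv2.resize(c[210:360,120:270],None,fx=2.6,fy=2.6)
o7=cv2.resize(cv2.imread("pics/side7.png"),(390,390))
cv2.imwrite("pics/cmp.png",np.hstack([o7,a]))
cv2.imwrite("pics/side11.png",c)
cv2.imwrite("pics/top11.png",viewer.read_camera("top")["frame"][:,:,::-1])
E
```

```text
clock: 22.55
position: [0.4132, 0.0239, 0.2664]
orientation: [180.0, 0.0, -21.5]
contact_force: [0.5, 0.3, 0.4]
finger_gap: 0.093
clock: 23.55
position: [0.4136, 0.0245, 0.2667]
orientation: [-180.0, -0.0, -21.4]
contact_force: [-0.1, -0.3, -0.4]
finger_gap: 0.0928
[1.7526666666666666, 1.7666962962962962, 1.7647555555555556, 1.7545185185185186, 1.7562814814814816]
```

View pics/cmp.png

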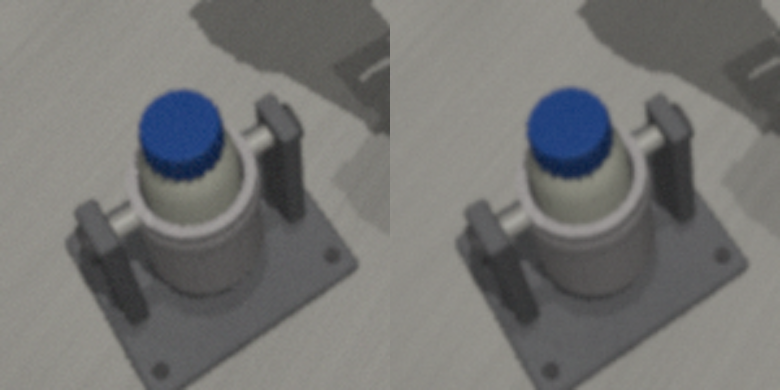

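View pics/side11.png

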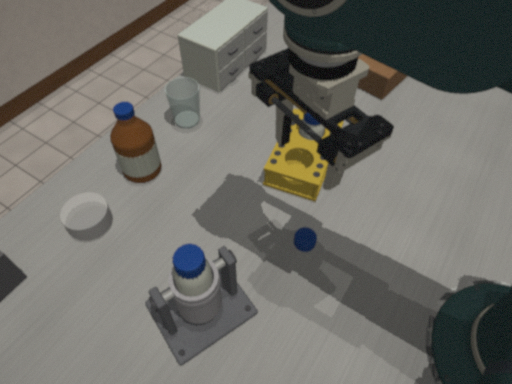

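```bash
python3 - <<'E'
import cv2,numpy as np
a=cv2.imread("pics/side7.png");c=cv2.imread("pics/side11.png")[210:360,120:270];b=cv2.resize(c,None,fx=4,fy=4,interpolation=cv2.INTER_CUBIC)
for i in(a,b):
    i=cv2.GaussianBlur(i,(9,9),0).astype(int);m=(i[:,:,0]-i[:,:,2]>50);m[:,400:]=0
    y,x=np.nonzero(m);print(x.mean(),y.mean(),x.min(),x.max(),y.min(),y.max(),m.sum())
for nm,(y0,y1,x0,x1) in(("post",(300,500,90,240)),("rim",(300,370,230,400))):
    s,_=cv2.phaseCorrelate(*(cv2.cvtColor(i[y0:y1,x0:x1],cv2.COLOR_BGR2GRAY).astype(np.float32) for i in(a,b)));print(nm,s)
E
```

```text
277.9935032483758 201.29543561552558 216 339 140 269 12006
275.2527297161095 198.17058625902905 213 336 137 267 11906
post (-0.026449461561853127, 0.0009742011915960802)
rim (-0.054608619780069034, 0.033747531080472015)
```

View pics/top11.png

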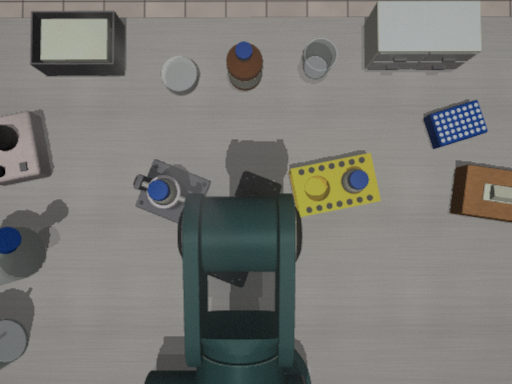

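```bash
python3 - <<'E'
import cv2,numpy as np
from h import *
def cen(i):
    i=cv2.GaussianBlur(i,(9,9),0).astype(int);m=(i[:,:,0]-i[:,:,2]>50);y,x=np.nonzero(m);ok=(x<330);return np.array([x[ok].mean(),y[ok].mean()])
a=cv2.imread("pics/top7.png");b=cv2.resize(cv2.imread("pics/top11.png")[130:280,100:250],None,fx=4,fy=4,interpolation=cv2.INTER_CUBIC)
ta,tb=cen(a),cen(b);print(ta,tb)
d=np.array([(tb-ta)/4,np.array([-2.74,-3.12])/4])
p0=np.array([.486,.210,.18])
J=np.array([[ (pr(n,p0+e)-pr(n,p0-e))/2 for e in np.eye(3)*.001] for n in("top","side")]) # 2,3,2
J=np.vstack([J[0].T,J[1].T])
print("delta mm",np.linalg.lstsq(J,np.r_[d[0],d[1]],rcond=None))
E
```

```text
[230.67164179 243.95738413] [231.55664638 240.78774789]
delta mm (array([ 1.66343898, -0.47030664, -0.15198608]), array([0.00126312]), np.int32(3), array([0.85564195, 0.82150098, 0.23788846]))
```

```bash
python3 -c "
from cell import bot
print(bot.observe()['clock']);print(bot.close_job())"
```

```text
23.9
the job is handed in; nothing more can be done
None
```

The tall bottle is seated in the swing bucket and released. It was then rocked by the cap, and the job was handed in at 23.9 s of the 54 s allowed.

- **Seating:** I gripped the bottle by its cap and lowered it into the bucket until the seat took about 10 N. The tool height there was 0.1718 m against 0.1717 m predicted. With the gripper clear, both cameras showed the cap within about 1 mm of where a fully home bottle should put it.
- **Rocking:** I pushed the cap with one open finger along the bucket's +x. The rim outline in the side picture gave 0.30–0.32 rad (17–18°) at the end of the push. The finger position implied more, about 20°, so the two estimates disagree by about 3°. Play between the bottle and the bore could explain this, but I did not confirm it. I then eased the bucket back to upright and withdrew.
- **Final checks:** Six pictures over 0.3 s showed no motion, and the bucket rim is back where it was before the push. The cap sits about 1.7 mm further to +x than before, with no rise, so the bottle leans about 1° inside the bucket; I left it. The short bottle and the spare cap were not touched, and the arm was clear of everything.

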